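# Index the rotary inspection stage and set its brake

## Robot

A 7-joint arm with a two-finger parallel gripper is mounted at the origin on the work surface. World frame = base frame: x ahead of the robot, y to its left, z up, the work surface at z = 0. Lengths are in m, angles in rad, forces in N, time in s.
With the tool pointing down it reaches from about 0.425 to 0.925 m from the base axis. Payload 6.8 kg.
Tool frame: the origin (TCP) lies at the very end of the fingers, on their centre line; the grasp point (between the pads) lies 19 mm behind it; x points along the fingers, z is the direction in which the jaws open and shut, and the axes are right-handed (so a half turn about x gives the same grasp; the last joint's range is limited). The gripper opens to 88 mm and grips with 3 to 60 N. Pads are 20 mm wide; open, the fingers measure 115 mm over their backs; the gripper's body (75 mm by 178 mm) begins 61 mm behind the grasp point.
Start: joints at [1.179, 0.477, 0.022, 1.555, -0.011, 1.109, -0.083], TCP at [0.189, -0.648, 0.223] pointing down, gripper open.
Joint ranges: [-2.96, 2.96], [-0.34, 2.1], [-1.41, 1.46], [0.24, 2.44], [-1.37, 4.51], [0.17, 1.92], [-2.96, 2.96]. Speed limits (rad/s): [2.39, 2.39, 3.14, 3.14, 3.14, 3.14, 3.14].

## Interface

Orientations are given as a rotation vector (axis times angle).
In Python, from plant import * gives the robot as it stands. The module is installed in compiled form; this text tells all that it offers.
- The arm moves only by the tool send_rows, never from a script. Its argument "commands" is a list of rows, each a list of 7 numbers: the gripper command: -1 is fully open, 1 is shut, values between are in proportion, then the shift along the tool's x, y, z in m, then the turn, a rotation vector about the tool's x, y, z in rad. In form: [[hand, tx, ty, tz, ax, ay, az], ...]. A call has 1 to 20 rows; each row shifts and turns the commanded pose from where the row before left it, along the tool's axes as they then stand; what a row does not reach is not made up. A row lasts 1/10 s, in which the tool goes at most 50 mm and 8.59 degrees, less where a joint would pass 70% of its speed; a pose out of reach is approached as far as the arm can. A call is refused whole if a number of a shift passes 0.05 or a number of a turn 0.15, either way. A call with a gripper value outside its range is refused whole. The fingers move at their own pace and stop on an object; "grip_force" is the grip in N (left out, the last holds). Time passes only in rows, so rows that do not move let the fingers close. It gives the time, the measured TCP pose, the force and the opening at its end, in the units of the state.
- observe(): the state, without advancing time (a new reading comes with each control period).
- snapshot(name): name is "side" or "top" or "wrist"; returns a dict with "pixels" (400x640x3 uint8, red, green, blue), "mtx" (3x3 intrinsics, pixels), "k1" (the pictures are not rectified: a ray, as slopes to the right and down, at radius r is drawn at 1 + k1 r^2 times it, then the intrinsics apply), "xyz" and "orientation" of the camera in the world. Camera axes: x right, y up, looking along -z (the intrinsics and any distortion apply to the point x, -y, -z); pixel columns grow to the right and rows downward; lengths in m; the calibration is good to about 2 mm. A picture is of the moment at which its call begins. There is no depth.
- sign_off(): hands the job in, once; it reports no verdict.
The state is a dict: "clock": time; "q": joint angles; "joint_velocities": joint speeds; "joint_torque": joint torques, N m; "eef_pos": TCP position; "eef_rot": TCP orientation; "force": force on the tool from outside, world axes, zero at the start; "torque": the same for the moment, N m; "finger_gap": finger opening in m.
Only numpy, scipy, OpenCV 4.12 (cv2) and the standard library are available. Lean on these libraries where they do the work, as an engineer would, in place of code of your own. Each camera call takes 0.05 s, during which the arm holds its last target.

## Task

On the rotary inspection stage, bring the brass profile made of two joined columns round to the fixed pointer, so that the scribed line in front of it meets the pointer's tip, and leave the platter standing there. Then turn the brake knob on the same base plate until its white nose line points at the one long tick of its scale, and let go. Turn the platter gently, without spinning it, by its upright posts or its rim and never by the parts standing on it, and leave the other things on the bench where they are.

Things in the scene. Friction and masses are not known exactly. Their poses are not given: they have to be found in the camera images.
- stage: Fixed aluminium base plate, 330 x 430 mm, 15 mm thick, which carries everything of the rotary stage. Origin: on the platter's axis at table height; z up. In its frame the plate spans x -140 to +190 mm, y -285 to +145 mm; the pointer is on the +x side, the knob on the -y side.
- platter (a joint): Angle of the round aluminium platter (240 mm diameter, 20 mm thick, top 70 mm above the table, axis at stage's origin), rad. Turns endlessly; grows counter-clockwise from above; any multiple of 2 pi: profile's line at the pointer. Starts between 0.5 and 5.8. Easy to turn (0.05 N m, 0.5 N at a post); left at 0.5 rad/s it coasts about 3 degrees, then stays. The set brake does not really hold it.
- pointer (a point): Point on the platter's rim circle (radius 120 mm, height 70 mm) right under and before the tip of the fixed aluminium cone pointer (25 mm long); the pointer stands on a block outside the rim (36 x 40 mm, 78 mm high), on the +x side of stage.
- profile_line (a point): Outer end of the black scribed radial line (from radius 93 mm to the rim; each of the four parts has such a line) in front of the two-column brass profile, on the rim of the platter's top (radius 120 mm, height 70 mm); it turns with the platter.
- post0 (a point): Centre of the top of one of the platter's four upright round steel posts (16 mm diameter, 45 mm tall, standing on the platter's top, so topped at 115 mm above the table), 104 mm from the platter's axis, 45 degrees counter-clockwise of the profile's line. It turns with the platter.
- post1 (a point): Centre of the top of one of the platter's four upright round steel posts (16 mm diameter, 45 mm tall, standing on the platter's top, so topped at 115 mm above the table), 104 mm from the platter's axis, 135 degrees counter-clockwise of the profile's line. It turns with the platter.
- post2 (a point): Centre of the top of one of the platter's four upright round steel posts (16 mm diameter, 45 mm tall, standing on the platter's top, so topped at 115 mm above the table), 104 mm from the platter's axis, 225 degrees counter-clockwise of the profile's line. It turns with the platter.
- post3 (a point): Centre of the top of one of the platter's four upright round steel posts (16 mm diameter, 45 mm tall, standing on the platter's top, so topped at 115 mm above the table), 104 mm from the platter's axis, 315 degrees counter-clockwise of the profile's line. It turns with the platter.
- profile: The brass part to bring to the pointer: two joined upright round columns, 34 mm across each, 66 mm across both, 70 mm tall, fixed on the platter 60 mm from its axis. Origin at its foot; x points outwards along its scribed line.
- square_block: Upright square aluminium block, 36 x 36 x 70 mm, fixed on the platter 60 mm from its axis, 90 degrees counter-clockwise of the profile. Not to be pushed.
- round_bush: Single round brass bush, flange 44 mm, neck 30 mm in diameter, 60 mm tall, fixed on the platter 60 mm from its axis, opposite the profile. Not to be pushed.
- angle_piece: L-shaped steel angle piece, 40 x 44 mm foot, 55 mm high, fixed on the platter 60 mm from its axis, 90 degrees clockwise of the profile. Not to be pushed.
- brake (a joint): Angle of the brake knob (rad): 0 to 4.4 between its stops, grows clockwise seen from above; ticks every 0.4; its nose is at the long tick at 2.4. It starts between 0.9 and 1.8. Turning takes 0.06 N m; it stays where it is left.
- knob_grip (a point): On the knob's axis (20 mm towards -x and 215 mm towards -y of stage's origin), 82 mm above the table, the height to grip. Black bar 60 mm long, 14 mm thick, from 57 to 93 mm above the table, on a 58 mm disc, over a round white scale on a 110 x 110 mm grey box topped at 45 mm. Its x axis points along the bar to the nose.
- knob_nose (a point): Nose end of the knob's bar, top edge (93 mm above the table), 34 mm from the knob's axis; a white line on the bar's top and end runs to it.
- long_tick (a point): Middle of the one long thick tick (14 x 4 mm, black) of the knob's scale, 45 mm from the knob's axis, 46 mm above the table; the other ticks are 6 mm long and thin.
- caliper: Loose steel sliding caliper, 190 mm long, lying on the table to the stage's +y side. Origin under its middle. Leave alone.
- toggle_clamp: Loose toggle clamp with a red handle, 70 x 30 mm foot, about 55 mm high, standing on the base plate at the knob's +x side. Leave alone.
- stop_block: Loose black stop block with a steel stud, 75 x 40 x 36 mm, on the table beside the knob's end of the base plate. Leave alone.
- marker: Loose black marker pen, 126 mm long, 16 mm thick, lying on the table to the stage's +y side, nearer the robot. Leave alone.
- offcut: Loose brass bar offcut with a raised rib, 30 x 80 x 37 mm, standing on the base plate at the knob's -x side, up to 52 mm above the table. Leave alone.

How it is judged:
By the outcome, as a careful person would: the job done as asked, in the order asked, and still so for the second after the job is handed in, with the robot touching nothing.
It also fails if it takes over 72 s, if anything falls off the work surface, if the arm or the gripper's body presses on something with over 40 N, if the wrist force passes 120 N, or if a joint passes its speed limit or range.

## Working session

There is one attempt and no reset: what is moved stays moved. The work goes in short steps, Python scripts to look and compute and a tool call to move; the robot and the scene stay as the last step left them, time stands still between calls to the robot, and variables do not carry over. Pictures are saved under pics/ and viewed, and the job is handed in when it is done.

Besides the shell and the picture viewer there is one more tool, called after "Emit:" as a command line: name --pt "numbers of a row" for each row, then --argument value for the rest. send_rows: Moves the arm, as the interface text tells. Its arguments: {"type":"object","properties":{"commands":{"type":"array","items":{"type":"array","items":{"type":"number"}}},"grip_force":{"type":"number"}},"required":["commands"]}

```bash
mkdir -p pics; cat > h.py <<'E'
import numpy as np, cv2
from plant import *
from scipy.spatial.transform import Rotation as R
def save(s,n): cv2.imwrite('pics/'+n,cv2.cvtColor(s['pixels'],cv2.COLOR_RGB2BGR))
def rot(o):
    o=np.array(o,float)
    return o if o.shape==(3,3) else (R.from_rotvec(o).as_matrix() if o.size==3 else R.from_quat(o).as_matrix())
def ray(s,u,v):
    K=np.array(s['mtx']); d=np.array([(u-K[0,2])/K[0,0],(v-K[1,2])/K[1,1]]); p=d.copy()
    for _ in range(30): p=d/(1+s['k1']*(p@p))
    return np.array(s['xyz']), rot(s['orientation'])@np.array([p[0],-p[1],-1])
def onz(s,u,v,z):
    c,d=ray(s,u,v); return c+d*(z-c[2])/d[2]
def proj(s,P):
    q=rot(s['orientation']).T@(np.array(P)-np.array(s['xyz'])); p=np.array([q[0]/-q[2],-q[1]/-q[2]])
    p=p*(1+s['k1']*(p@p)); K=np.array(s['mtx']); return np.array([K[0,0]*p[0]+K[0,2],K[1,1]*p[1]+K[1,2]])
E
python3 - <<'E'
from h import *
print(observe())
for n in ['side','top','wrist']:
    s=snapshot(n); save(s,n+'0.png'); print(n,s['mtx'],s['k1'],s['xyz'],s['orientation'])
E
```

```text
{'clock': 0.0, 'q': array([ 1.17888112,  0.47775316,  0.02234682,  1.55644995, -0.01148843,
        1.10926239, -0.08307525]), 'joint_velocities': array([-5.45702740e-05, -4.33786989e-04,  3.21073137e-04,  5.63416989e-04,
       -3.62509207e-04, -5.85674774e-04,  8.86818355e-05]), 'joint_torque': array([-1.08506749e-03, -5.82852960e+01,  1.53437901e+00, -2.72609943e+01,
       -5.42337354e-02,  1.69198913e-02,  1.48278732e-04]), 'eef_pos': array([ 0.18882623, -0.64743425,  0.22171396]), 'eef_rot': array([ 0.99858156,  1.33173008, -0.99703472]), 'force': array([ 0.4530197 ,  0.21531647, -0.94113941]), 'torque': array([ 0.04124174, -0.00432254,  0.00730498]), 'finger_gap': 0.0878861374143068}
side [[387.68542196   0.         316.56375894]
 [  0.         387.68542196 206.98626031]
 [  0.           0.           1.        ]] -0.033890049575774045 [0.18346209 0.57741736 0.70350328] [ 0.32995179 -1.05187465 -2.35893201]
top [[364.34238116   0.         322.07661741]
 [  0.         364.34238116 195.60180439]
 [  0.           0.           1.        ]] -0.025848978758031972 [ 0.47360702 -0.00175039  0.88459773] [ 0.11753225 -0.10510215 -1.55065426]
wrist [[345.12946121   0.         318.01854651]
 [  0.         345.12946121 199.40978958]
 [  0.           0.           1.        ]] -0.07646394879322524 [ 0.26716973 -0.62401365  0.38277017] [-0.25569014  0.19508069 -1.27640862]
```

View pics/top0.png

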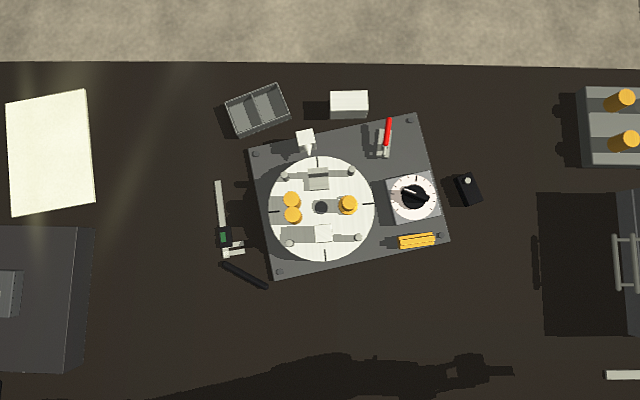

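View pics/side0.png

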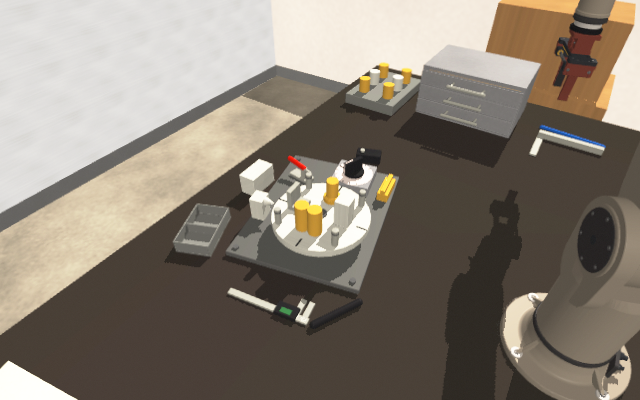

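View pics/wrist0.png

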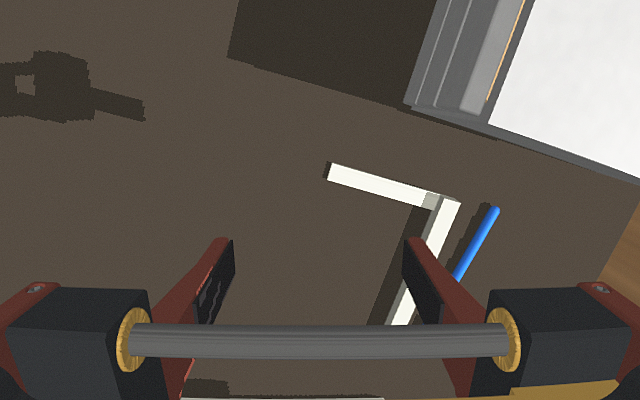

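```bash
python3 - <<'E'
from h import *
s=snapshot('top')
im=cv2.cvtColor(s['pixels'],cv2.COLOR_RGB2BGR)
c=im[105:285,240:460]; cv2.imwrite('pics/t1.png',cv2.resize(c,None,fx=3.3,fy=3.3,interpolation=cv2.INTER_CUBIC))
# platter ellipse at z=.07
g=cv2.cvtColor(im,cv2.COLOR_BGR2GRAY)
m=((g>185)*255).astype(np.uint8); m[:,385:]=0;m[:,:255]=0;m[:,380:]=0;m[:153]=0;m[270:]=0
cs,_=cv2.findContours(m,cv2.RETR_EXTERNAL,cv2.CHAIN_APPROX_NONE)
k=max(cs,key=cv2.contourArea)[:,0].astype(float)
P=np.array([onz(s,u,v,.07)[:2] for u,v in k])
A=np.c_[2*P,np.ones(len(P))]
w=np.ones(len(P),bool)
for _ in range(8):
    x=np.linalg.lstsq(A[w],(P[w]**2).sum(1),rcond=None)[0]; r=np.sqrt(x[2]+x[:2]@x[:2]); e=np.hypot(*(P-x[:2]).T)-r; w=abs(e)<.003
print('ctr',x[:2],r,w.mean())
O=x[:2]
for n,u,v,z in [('tip',309,153,.07),('line',273,211.5,.07),('up',317,161,.07),('knob',413,197,.046),('c1',415,113,.015),('c2',450,240,.015),('c3',273,280,.015),('c4',247,150,.015)]:
    p=onz(s,u,v,z)[:2]; print(n,p,np.degrees(np.arctan2(*(p-O)[::-1])),np.hypot(*(p-O)))
E
```

```text
ctr [0.56114383 0.00083678] 0.09937303806623987 0.06504065040650407
tip [0.6884777  0.03757377] 16.093337320200984 0.1325274319366631
line [0.5521298  0.11542335] 94.49794653817298 0.11494057750032667
up [0.66993444 0.01881192] 9.382046618763656 0.11026560487625384
knob [ 0.59377963 -0.20533156] -81.00489655439813 0.20873542762809016
c1 [ 0.81002861 -0.22188096] -41.824178583908385 0.3339862594523292
c2 [ 0.4966454  -0.29910328] -102.13594585891795 0.306796491099847
c3 [0.39653594 0.11755393] 144.66100652149683 0.20178863036279637
c4 [0.70825032 0.19313031] 52.58364818408506 0.24210973399060332
```

View pics/t1.png

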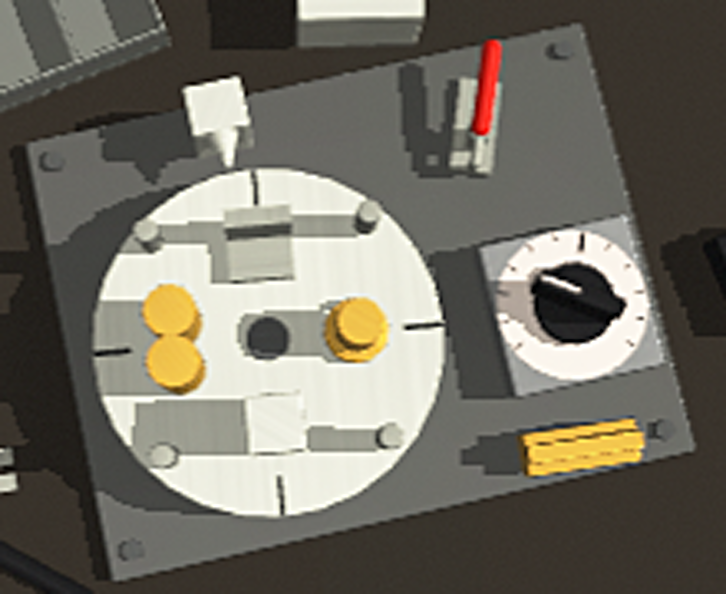

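```bash
python3 - <<'E'
from h import *
from scipy.optimize import least_squares
s=snapshot('top')
f=lambda x,y:(240+(x+.5)/3.3-.5,105+(y+.5)/3.3-.5)
C=[(583,25,190,-285),(693,450,-140,-285),(115,580,-140,145),(28,143,190,145)]
L=[(93,352,0),(283,516,90),(444,325,180),(254,170,270)]
def model(x):
    r=[];O=x[:2];t=x[2];a=x[3]
    for u,v,X,Y in C:
        P=O+np.array([[np.cos(t),-np.sin(t)],[np.sin(t),np.cos(t)]])@np.array([X,Y])/1e3
        r+=list(onz(s,*f(u,v),.015)[:2]-P)
    for u,v,d in L:
        q=a+np.radians(d); P=O+.12*np.array([np.cos(q),np.sin(q)])
        r+=list(2*(onz(s,*f(u,v),.07)[:2]-P))
    return np.array(r)
z=least_squares(model,[.556,.005,.24,1.6]); print(z.x,np.degrees(z.x[2:])); print((z.fun*1e3).round(1))
O=z.x[:2];t=z.x[2];a=z.x[3]; M=np.array([[np.cos(t),-np.sin(t)],[np.sin(t),np.cos(t)]])
for i in range(4):
    q=a+np.pi/4+i*np.pi/2; print('post',i,O+.104*np.array([np.cos(q),np.sin(q)]), 'img',proj(s,[*(O+.104*np.array([np.cos(q),np.sin(q)])),.115]), 'measure')
for u,v in [(162,455),(390,435),(368,215),(150,233)]: print(f(u,v),onz(s,*f(u,v),.115))
K=O+M@np.array([-.02,-.215]); print('knob',K,'scale ctr meas',onz(s,*f(572,305),.046))
print('knob img',proj(s,[*K,.093]))
n1=onz(s,*f(540,281),.093)[:2];n2=onz(s,*f(581,296),.093)[:2]; k=onz(s,*f(582,242),.046)[:2]
az=lambda d:np.degrees(np.arctan2(d[1],d[0]))
print('nose az',az(n1-K),'line az',az(n1-n2),'tick az',az(k-K),np.hypot(*(n1-K)),np.hypot(*(k-K)))
o=observe(); Rm=R.from_rotvec(o['eef_rot']).as_matrix(); print(Rm.round(3))
E
```

```text
[0.56330411 0.00771863 0.23286552 1.66858102] [13.34221175 95.60265013]
[-1.8  0.5  1.4  3.7  2.  -2.5 -1.3 -2.1  1.5 -0.1  1.5 -0.3 -0.2 -0.3
 -2.9  0.9]
post 0 [0.48293677 0.07372688] img [288.63439788 242.57450678] measure
post 1 [ 0.49729586 -0.07264872] img [358.48757129 236.92535486] measure
post 2 [ 0.64367146 -0.05828963] img [352.07853006 168.53917227] measure
post 3 [0.62931237 0.08808597] img [284.05725262 173.98286098] measure
(288.74242424242425, 242.53030303030303) [0.48303294 0.07350284 0.115     ]
(357.83333333333337, 236.46969696969697) [ 0.4982244  -0.07127123  0.115     ]
(351.1666666666667, 169.8030303030303) [ 0.64085677 -0.05634118  0.115     ]
(285.1060606060606, 175.25757575757575) [0.62655281 0.08573301 0.115     ]
knob [ 0.59345876 -0.20609367] scale ctr meas [ 0.59360122 -0.20529319  0.046     ]
knob img [418.48431182 194.19968107]
nose az 74.5216139177051 line az 70.45189903523062 tick az -8.900517843358132 0.03452997697614708 0.04596541186780812
[[-0.     0.96   0.28 ]
 [ 0.001  0.28  -0.96 ]
 [-1.    -0.    -0.001]]
```

```bash
cat > plan.py <<'E'
from h import *
import sys,json
# state: commanded pose assumed = (x,y,z,az jaw)
def state():
    o=observe(); M=R.from_rotvec(o['eef_rot']).as_matrix(); return [*o['eef_pos'],np.arctan2(M[1,2],M[0,2])]
def rows(wp,g,cur,nd=4):
    """wp: list of (x,y,z,az); one row each; tool x down, z=(cos az,sin az), y=z cross x"""
    out=[];p=np.array(cur[:3]);a=cur[3]
    for w in wp:
        d=np.array(w[:3])-p
        Z=np.array([np.cos(a),np.sin(a),0]);X=np.array([0,0,-1.]);Y=np.cross(Z,X)
        t=np.round([d@X,d@Y,d@Z],nd); dt=round(-((w[3]-a+np.pi)%(2*np.pi)-np.pi),nd)
        out.append([g,*t.tolist(),dt,0,0]); p=p+X*t[0]+Y*t[1]+Z*t[2]; a-=dt
    print(json.dumps([[round(float(v),nd) for v in r] for r in out]).replace(' ',''))
    return [*p,a]
def lin(a,b,n): return [tuple(np.array(a)+(np.array(b)-np.array(a))*i/n) for i in range(1,n+1)]
E
python3 - <<'E'
from plan import *
c=state(); print(c)
tgt=[.4825,.0735,.20,np.radians(50.6)]
r0,p0=np.hypot(c[0],c[1]),np.arctan2(c[1],c[0]); r1,p1=np.hypot(tgt[0],tgt[1]),np.arctan2(tgt[1],tgt[0])
w=[]
for i in range(1,21):
    k=i/20; r=r0+(r1-r0)*k; p=p0+(p1-p0)*k
    w.append((r*np.cos(p),r*np.sin(p),c[2]+(tgt[2]-c[2])*k,c[3]+(tgt[3]-c[3])*k))
rows(w,-1,c,3)
E
```

```text
[np.float64(0.18891823494151244), np.float64(-0.6477580241263192), np.float64(0.22221609569211961), np.float64(-1.2870176776785838)]
[[-1.0,0.001,0.048,-0.011,-0.109,0.0,0.0],[-1.0,0.001,0.047,-0.009,-0.108,0.0,0.0],[-1.0,0.001,0.048,-0.008,-0.109,0.0,0.0],[-1.0,0.001,0.046,-0.006,-0.108,0.0,0.0],[-1.0,0.002,0.046,-0.004,-0.109,0.0,0.0],[-1.0,0.001,0.046,-0.003,-0.108,0.0,0.0],[-1.0,0.001,0.045,-0.001,-0.109,0.0,0.0],[-1.0,0.001,0.045,0.001,-0.108,0.0,0.0],[-1.0,0.001,0.043,0.002,-0.109,0.0,0.0],[-1.0,0.001,0.044,0.003,-0.108,0.0,0.0],[-1.0,0.001,0.042,0.004,-0.109,0.0,0.0],[-1.0,0.001,0.041,0.006,-0.108,0.0,0.0],[-1.0,0.001,0.041,0.007,-0.109,0.0,0.0],[-1.0,0.002,0.039,0.009,-0.108,0.0,0.0],[-1.0,0.001,0.039,0.009,-0.109,0.0,0.0],[-1.0,0.001,0.038,0.011,-0.108,0.0,0.0],[-1.0,0.001,0.037,0.012,-0.109,0.0,0.0],[-1.0,0.001,0.035,0.012,-0.108,0.0,0.0],[-1.0,0.001,0.035,0.014,-0.109,0.0,0.0],[-1.0,0.001,0.034,0.014,-0.108,0.0,0.0]]
```

Emit:
send_rows --pt "-1.0 0.001 0.048 -0.011 -0.109 0.0 0.0" --pt "-1.0 0.001 0.047 -0.009 -0.108 0.0 0.0" --pt "-1.0 0.001 0.048 -0.008 -0.109 0.0 0.0" --pt "-1.0 0.001 0.046 -0.006 -0.108 0.0 0.0" --pt "-1.0 0.002 0.046 -0.004 -0.109 0.0 0.0" --pt "-1.0 0.001 0.046 -0.003 -0.108 0.0 0.0" --pt "-1.0 0.001 0.045 -0.001 -0.109 0.0 0.0" --pt "-1.0 0.001 0.045 0.001 -0.108 0.0 0.0" --pt "-1.0 0.001 0.043 0.002 -0.109 0.0 0.0" --pt "-1.0 0.001 0.044 0.003 -0.108 0.0 0.0" --pt "-1.0 0.001 0.042 0.004 -0.109 0.0 0.0" --pt "-1.0 0.001 0.041 0.006 -0.108 0.0 0.0" --pt "-1.0 0.001 0.041 0.007 -0.109 0.0 0.0" --pt "-1.0 0.002 0.039 0.009 -0.108 0.0 0.0" --pt "-1.0 0.001 0.039 0.009 -0.109 0.0 0.0" --pt "-1.0 0.001 0.038 0.011 -0.108 0.0 0.0" --pt "-1.0 0.001 0.037 0.012 -0.109 0.0 0.0" --pt "-1.0 0.001 0.035 0.012 -0.108 0.0 0.0" --pt "-1.0 0.001 0.035 0.014 -0.109 0.0 0.0" --pt "-1.0 0.001 0.034 0.014 -0.108 0.0 0.0" --grip_force 10

```text
clock: 2.25
eef_pos: [0.4823, 0.0749, 0.2008]
eef_rot: [-0.693, 1.457, 0.693]
force: [0.3, -0.5, -0.6]
finger_gap: 0.0876
```

Emit:
send_rows --pt "-1 0 0 0 0 0 0" --pt "-1 0 0 0 0 0 0" --pt "-1 0 0 0 0 0 0"

```text
clock: 2.55
eef_pos: [0.483, 0.072, 0.2006]
eef_rot: [-0.688, 1.459, 0.687]
force: [-0.3, -0.5, -0.5]
finger_gap: 0.0883
```

```bash
python3 - <<'E'
from plan import *
c=state(); print(np.array(c[:3]).round(4),np.degrees(c[3]),observe()['q'].round(2))
s=snapshot('wrist'); save(s,'w1.png')
for P in [(.4829,.0737,.115),(.483,.0735,.07),(.5622,.0079,.07)]: print(proj(s,P))
E
```

```text
[0.483  0.072  0.2006] 50.4408248560196 [ 0.36  0.27 -0.73  1.98  0.22  0.97  0.4 ]
[318.55802522 205.3720542 ]
[318.38264863 189.6110352 ]
[318.21349111 291.90918314]
```

View pics/w1.png

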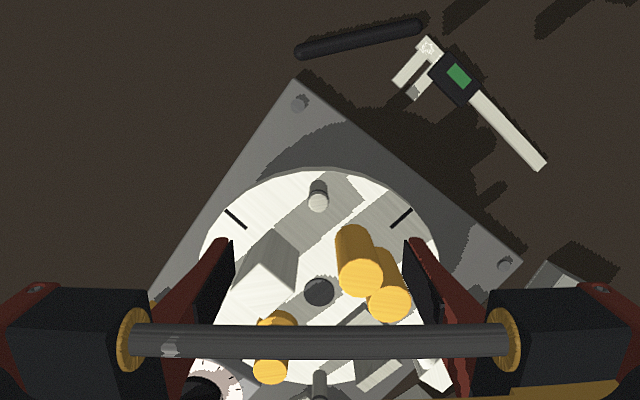

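Emit:
send_rows --pt "-1 0.03 0 0 0 0 0" --pt "-1 0.03 0 0 0 0 0" --pt "-1 0.03 0 0 0 0 0" --pt "-1 0.018 0 0 0 0 0" --pt "-1 0.01 0 0 0 0 0" --pt "-1 0 0 0 0 0 0" --pt "0.4 0 0 0 0 0 0" --pt "0.4 0 0 0 0 0 0" --pt "0.4 0 0 0 0 0 0" --pt "0.4 0 0 0 0 0 0" --grip_force 5

```text
clock: 3.6
eef_pos: [0.483, 0.0733, 0.0833]
eef_rot: [-0.69, 1.458, 0.689]
force: [-0.1, -0.5, -0.9]
finger_gap: 0.0593
```

```bash
python3 - <<'E'
from plan import *
c=state(); print(np.array(c[:3]).round(4),np.degrees(c[3]),observe()['q'].round(2),observe()['force'])
s=snapshot('wrist'); save(s,'w2.png')
E
```

```text
[0.483  0.0733 0.0833] 50.57749021209087 [ 0.26  0.44 -0.65  2.08  0.4   0.74  0.24] [-0.08862773 -0.48099401 -0.91147156]
```

View pics/w2.png

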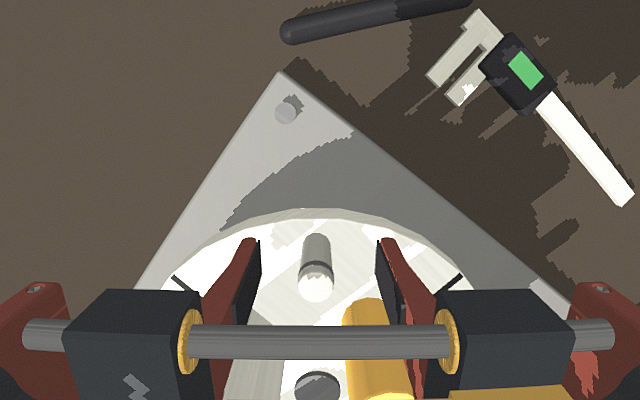

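Emit:
send_rows --pt "0.4 0 0 0 0 0 0" --pt "0.4 0 0 0 0 0 0" --pt "0.4 0 0 0 0 0 0" --pt "0.4 0 0 0 0 0 0" --pt "0.7 0 0 0 0 0 0" --pt "0.7 0 0 0 0 0 0" --pt "0.8 0 0 0 0 0 0" --pt "0.8 0 0 0 0 0 0" --pt "0.8 0 0 0 0 0 0" --pt "0.8 0 0 0 0 0 0" --grip_force 5

```text
clock: 4.65
eef_pos: [0.4825, 0.0732, 0.0826]
eef_rot: [-0.689, 1.459, 0.689]
force: [-0.2, -0.8, -1.2]
finger_gap: 0.016
```

```bash
python3 - <<'E'
from plan import *
c=state(); print(np.array(c[:3]).round(4),np.degrees(c[3]),observe()['force'],observe()['finger_gap'])
O=np.array([.5622,.0079]); 
d=np.array(c[:2])-O; r=np.hypot(*d); a0=np.arctan2(d[1],d[0]); print(r,np.degrees(a0))
tot=np.radians(-78); N=60
# smooth speed profile over rows, from current
c[3]=np.radians(50.6); c0=c
k=np.linspace(0,1,N+1)[1:]; 
ramp=np.concatenate([np.linspace(.2,1,6),np.ones(N-18),np.linspace(1,.1,12)]); k=np.cumsum(ramp)/ramp.sum()
w=[]
for i in k:
    a=a0+tot*i; rr=r+(.104-r)*i; w.append((O[0]+rr*np.cos(a),O[1]+rr*np.sin(a),.084,c0[3]+tot*i))
cur=rows(w[:20],.8,c0); cur=rows(w[20:40],.8,cur); cur=rows(w[40:],.8,cur); print(cur)
E
```

```text
[0.4825 0.0732 0.0826] 50.59044703372343 [-0.15254916 -0.75257273 -1.21305708] 0.01597090396219513
0.10307144466851134 140.6748259657886
[[0.8,-0.0014,0.0,0.0005,0.0052,0.0,0.0],[0.8,-0.0,0.0,0.001,0.0094,0.0,0.0],[0.8,-0.0,0.0,0.0014,0.0136,0.0,0.0],[0.8,-0.0,0.0,0.0018,0.0177,0.0,0.0],[0.8,-0.0,-0.0,0.0023,0.0219,0.0,0.0],[0.8,-0.0,-0.0,0.0027,0.0261,0.0,0.0],[0.8,-0.0,-0.0,0.0027,0.0261,0.0,0.0],[0.8,-0.0,-0.0,0.0027,0.026,0.0,0.0],[0.8,-0.0,-0.0001,0.0027,0.0261,0.0,0.0],[0.8,-0.0,0.0,0.0026,0.0261,0.0,0.0],[0.8,-0.0,0.0,0.0027,0.0261,0.0,0.0],[0.8,-0.0,0.0,0.0027,0.0261,0.0,0.0],[0.8,-0.0,-0.0,0.0027,0.026,0.0,0.0],[0.8,-0.0,-0.0,0.0027,0.0261,0.0,0.0],[0.8,-0.0,-0.0,0.0027,0.0261,0.0,0.0],[0.8,-0.0,-0.0001,0.0027,0.0261,0.0,0.0],[0.8,-0.0,0.0,0.0027,0.0261,0.0,0.0],[0.8,-0.0,0.0,0.0027,0.026,0.0,0.0],[0.8,-0.0,0.0,0.0027,0.0261,0.0,0.0],[0.8,-0.0,-0.0,0.0027,0.0261,0.0,0.0]]
[[0.8,-0.0,-0.0,0.0027,0.0261,0.0,0.0],[0.8,-0.0,-0.0,0.0027,0.0261,0.0,0.0],[0.8,-0.0,-0.0001,0.0027,0.026,0.0,0.0],[0.8,-0.0,0.0,0.0027,0.0261,0.0,0.0],[0.8,-0.0,0.0,0.0027,0.0261,0.0,0.0],[0.8,-0.0,0.0,0
[... 742 characters left out ...]
0],[0.8,-0.0,0.0,0.0027,0.0261,0.0,0.0],[0.8,-0.0,0.0,0.0027,0.0261,0.0,0.0],[0.8,-0.0,-0.0,0.0028,0.026,0.0,0.0],[0.8,-0.0,-0.0,0.0027,0.0261,0.0,0.0],[0.8,-0.0,-0.0,0.0025,0.024,0.0,0.0],[0.8,-0.0,-0.0,0.0022,0.0218,0.0,0.0],[0.8,-0.0,-0.0,0.0021,0.0196,0.0,0.0],[0.8,-0.0,-0.0,0.0018,0.0176,0.0,0.0],[0.8,-0.0,-0.0,0.0016,0.0154,0.0,0.0],[0.8,-0.0,-0.0,0.0014,0.0133,0.0,0.0],[0.8,-0.0,-0.0,0.0011,0.0111,0.0,0.0],[0.8,-0.0,-0.0,0.001,0.009,0.0,0.0],[0.8,-0.0,-0.0,0.0007,0.0069,0.0,0.0],[0.8,-0.0,-0.0,0.0005,0.0047,0.0,0.0],[0.8,-0.0,-0.0,0.0003,0.0027,0.0,0.0]]
[np.float64(0.6099990067989548), np.float64(0.10030323325113455), np.float64(0.08397031814220271), np.float64(-0.47826339849086963)]
```

Emit:
send_rows --pt "0.8 -0.001 0 0.0005 0.005 0 0" --pt "0.8 0 0 0.001 0.0095 0 0" --pt "0.8 0 0 0.0014 0.0135 0 0" --pt "0.8 0 0 0.0018 0.0177 0 0" --pt "0.8 0 0 0.0023 0.022 0 0" --pt "0.8 0 0 0.0027 0.026 0 0" --pt "0.8 0 0 0.0027 0.026 0 0" --pt "0.8 0 0 0.0027 0.026 0 0" --pt "0.8 0 -0.0001 0.0027 0.026 0 0" --pt "0.8 0 0 0.0027 0.026 0 0" --pt "0.8 0 0 0.0027 0.026 0 0" --pt "0.8 0 0 0.0027 0.026 0 0" --pt "0.8 0 0 0.0027 0.026 0 0" --pt "0.8 0 0 0.0027 0.026 0 0" --pt "0.8 0 0 0.0027 0.026 0 0" --pt "0.8 0 -0.0001 0.0027 0.026 0 0" --pt "0.8 0 0 0.0027 0.026 0 0" --pt "0.8 0 0 0.0027 0.026 0 0" --pt "0.8 0 0 0.0027 0.026 0 0" --pt "0.8 0 0 0.0027 0.026 0 0"

```text
clock: 6.65
eef_pos: [0.52, 0.102, 0.0836]
eef_rot: [-0.332, 1.545, 0.331]
force: [0.0, -2.9, -7.1]
finger_gap: 0.016
```

```bash
python3 - <<'E'
from plan import *
c=state(); O=np.array([.5622,.0079]); d=np.array(c[:2])-O
print(np.array(c[:3]).round(4),np.degrees(c[3]),np.hypot(*d),np.degrees(np.arctan2(d[1],d[0])),observe()['force'],observe()['finger_gap'],observe()['q'].round(2))
E
```

```text
[0.52   0.102  0.0836] 24.22664038041685 0.10314740825060949 114.14799135219542 [ 0.04976751 -2.87388467 -7.05544001] 0.015986342579860067 [ 0.11  0.48 -0.53  1.99  0.34  0.76 -0.2 ]
```

Emit:
send_rows --pt "0.8 0 0 0.0027 0.026 0 0" --pt "0.8 0 0 0.0027 0.026 0 0" --pt "0.8 0 -0.0001 0.0027 0.026 0 0" --pt "0.8 0 0 0.0027 0.026 0 0" --pt "0.8 0 0 0.0027 0.026 0 0" --pt "0.8 0 0 0.0027 0.026 0 0" --pt "0.8 0 0 0.0027 0.026 0 0" --pt "0.8 0 0 0.0027 0.026 0 0" --pt "0.8 0 0 0.0027 0.026 0 0" --pt "0.8 0 -0.0001 0.0027 0.026 0 0" --pt "0.8 0 0 0.0027 0.026 0 0" --pt "0.8 0 0 0.0027 0.026 0 0" --pt "0.8 0 0 0.0027 0.026 0 0" --pt "0.8 0 0 0.0027 0.026 0 0" --pt "0.8 0 0 0.0027 0.026 0 0" --pt "0.8 0 0 0.0027 0.026 0 0" --pt "0.8 0 -0.0001 0.0027 0.026 0 0" --pt "0.8 0 0 0.0027 0.026 0 0" --pt "0.8 0 0 0.0027 0.026 0 0" --pt "0.8 0 0 0.0027 0.026 0 0"

```text
clock: 8.65
eef_pos: [0.5722, 0.1105, 0.0837]
eef_rot: [0.075, 1.57, -0.078]
force: [0.1, -5.6, -3.8]
finger_gap: 0.0159
```

```bash
python3 - <<'E'
from plan import *
c=state(); O=np.array([.5622,.0079]); d=np.array(c[:2])-O
print(np.array(c[:3]).round(4),np.degrees(c[3]),np.hypot(*d),np.degrees(np.arctan2(d[1],d[0])),observe()['force'],observe()['finger_gap'],observe()['q'].round(2))
E
```

```text
[0.5722 0.1105 0.0837] -5.577723145475885 0.10309918242468473 84.4082701402169 [ 0.08709225 -5.58802144 -3.80806602] 0.015859672298175108 [ 0.    0.52 -0.39  1.87  0.27  0.8  -0.63]
```

Emit:
send_rows --pt "0.8 0 0 0.0027 0.026 0 0" --pt "0.8 0 0 0.0027 0.026 0 0" --pt "0.8 0 0 0.0027 0.026 0 0" --pt "0.8 0 -0.0001 0.0027 0.026 0 0" --pt "0.8 0 0 0.0027 0.026 0 0" --pt "0.8 0 0 0.0027 0.026 0 0" --pt "0.8 0 0 0.0027 0.026 0 0" --pt "0.8 0 0 0.0027 0.026 0 0" --pt "0.8 0 0 0.0025 0.024 0 0" --pt "0.8 0 0 0.0022 0.022 0 0" --pt "0.8 0 0 0.002 0.0195 0 0" --pt "0.8 0 0 0.0018 0.0175 0 0" --pt "0.8 0 0 0.0016 0.0155 0 0" --pt "0.8 0 0 0.0014 0.0135 0 0" --pt "0.8 0 0 0.0011 0.011 0 0" --pt "0.8 0 0 0.0009 0.009 0 0" --pt "0.8 0 0 0.0007 0.007 0 0" --pt "0.8 0 0 0.0005 0.005 0 0" --pt "0.8 0 0 0 0 0 0" --pt "0.8 0 0 0 0 0 0"

```text
clock: 10.65
eef_pos: [0.6066, 0.1011, 0.0837]
eef_rot: [0.35, 1.543, -0.353]
force: [-2.2, -7.1, -1.0]
finger_gap: 0.0158
```

```bash
python3 - <<'E'
from plan import *
c=state(); O=np.array([.5622,.0079]); d=np.array(c[:2])-O
print(np.array(c[:3]).round(4),np.degrees(c[3]),np.hypot(*d),np.degrees(np.arctan2(d[1],d[0])),observe()['force'],observe()['finger_gap'],observe()['q'].round(2))
s=snapshot('top'); im=cv2.cvtColor(s['pixels'],cv2.COLOR_RGB2BGR)
cv2.imwrite('pics/t2.png',cv2.resize(im[105:285,240:460],None,fx=3.5,fy=3.3,interpolation=cv2.INTER_CUBIC))
s=snapshot('wrist'); save(s,'w3.png')
s=snapshot('side'); im=cv2.cvtColor(s['pixels'],cv2.COLOR_RGB2BGR)
cv2.imwrite('pics/s2.png',cv2.resize(im[140:280,220:420],None,fx=4,fy=4,interpolation=cv2.INTER_CUBIC))
E
```

```text
[0.6066 0.1011 0.0837] -25.68376939603518 0.10328115121268396 64.53805117967595 [-2.22595312 -7.13476642 -1.02594802] 0.015806447768298388 [-0.05  0.56 -0.3   1.8   0.21  0.82 -0.9 ]
```

View pics/t2.png

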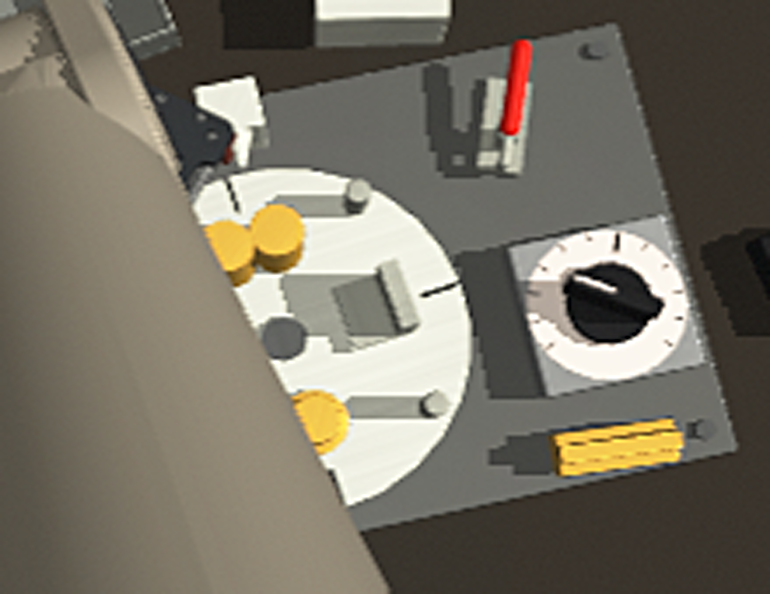

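View pics/w3.png

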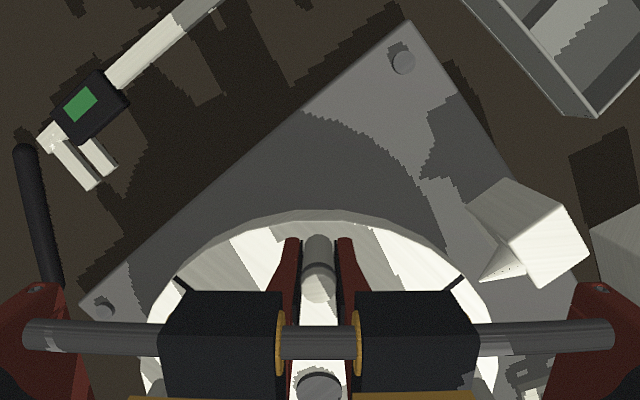

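View pics/s2.png

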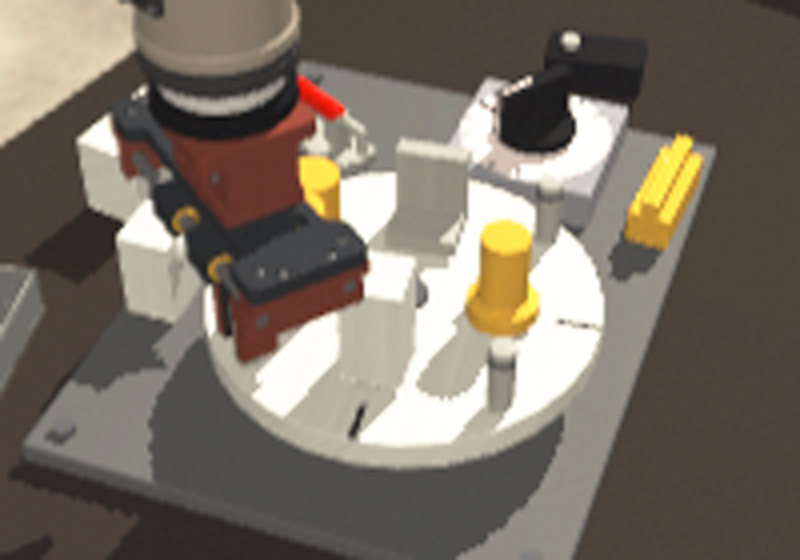

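```bash
python3 - <<'E'
from plan import *
O=np.array([.5622,.0079]); az=lambda p:np.degrees(np.arctan2(p[1]-O[1],p[0]-O[0]))
t=snapshot('top'); w=snapshot('wrist')
im=cv2.cvtColor(w['pixels'],cv2.COLOR_RGB2BGR)
cv2.imwrite('pics/w4.png',cv2.resize(im[240:320,400:560],None,fx=5,fy=5,interpolation=cv2.INTER_CUBIC))
im=cv2.cvtColor(t['pixels'],cv2.COLOR_RGB2BGR)
cv2.imwrite('pics/t4.png',cv2.resize(im[120:200,280:400],None,fx=6.5,fy=6.5,interpolation=cv2.INTER_CUBIC))
c1,d1=ray(t,309.6,154.7);c2,d2=ray(w,479,282)
k=np.linalg.lstsq(np.c_[d1,-d2],c2-c1,rcond=None)[0]; a=c1+k[0]*d1;b=c2+k[1]*d2; print(a,b,az(a),az(b))
for n,s,u,v in [('w',w,465,274),('t',t,240+229.5/3.5-.5,105+180.5/3.3-.5)]:
    p=onz(s,u,v,.07); print(n,p,az(p),np.hypot(*(p[:2]-O)))
E
```

```text
[0.68564962 0.03631165 0.06550503] [0.68266009 0.03643527 0.06473686] 12.960803800535137 13.326895731895236
w [0.67552007 0.04942161 0.07      ] 20.123340441964686 0.1206875348654886
t [0.67373183 0.04624682 0.07      ] 18.97397179197785 0.11793992944403532
```

View pics/w4.png

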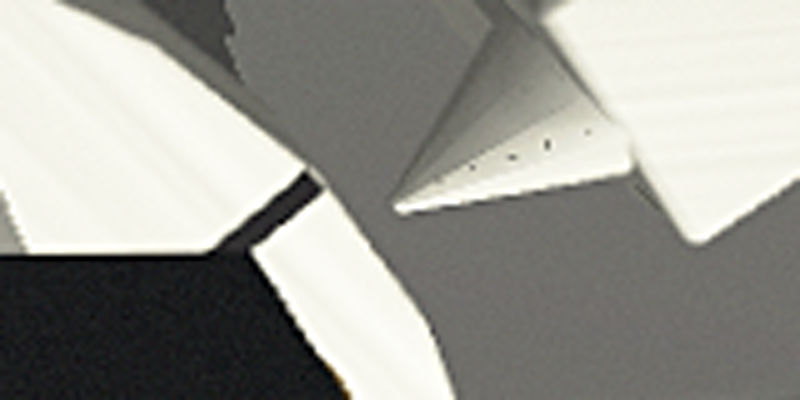

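View pics/t4.png

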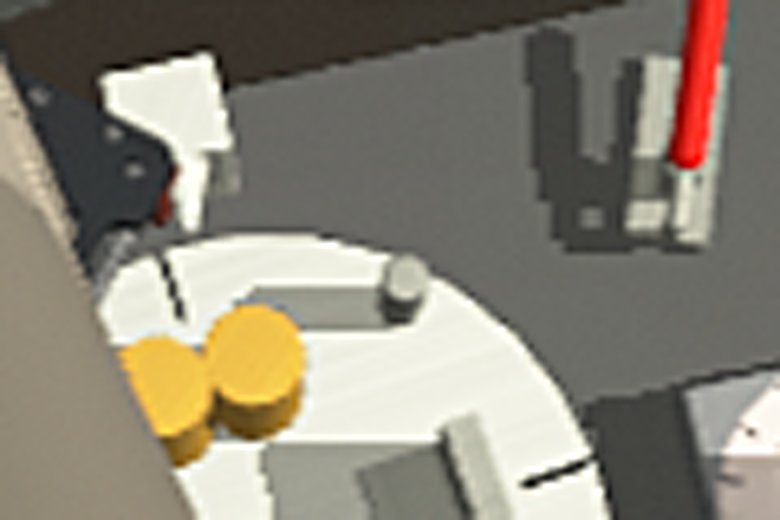

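Emit:
send_rows --pt "0.8 0 0 0.0008 0.008 0 0" --pt "0.8 0 0 0.0014 0.014 0 0" --pt "0.8 0 -0.0001 0.0019 0.018 0 0" --pt "0.8 0 0 0.0019 0.018 0 0" --pt "0.8 0 0 0.0019 0.018 0 0" --pt "0.8 0 0 0.0014 0.014 0 0" --pt "0.8 0 0 0.0008 0.008 0 0" --pt "0.8 0 0 0.0005 0.005 0 0" --pt "0.8 0 0 0 0 0 0" --pt "0.8 0 0 0 0 0 0" --pt "0.8 0 0 0 0 0 0" --pt "0.8 0 0 0 0 0 0"

```text
clock: 12.1
eef_pos: [0.6157, 0.0963, 0.0837]
eef_rot: [0.431, 1.529, -0.433]
force: [-3.8, -6.9, -1.1]
finger_gap: 0.0164
```

```bash
python3 - <<'E'
from plan import *
c=state(); O=np.array([.5622,.0079]); d=np.array(c[:2])-O
print(np.array(c[:3]).round(4),np.degrees(c[3]),np.hypot(*d),np.degrees(np.arctan2(d[1],d[0])),observe()['force'],observe()['finger_gap'],observe()['q'].round(2))
t=snapshot('top'); w=snapshot('wrist')
im=cv2.cvtColor(w['pixels'],cv2.COLOR_RGB2BGR)
cv2.imwrite('pics/w5.png',cv2.resize(im[240:340,400:560],None,fx=5,fy=5,interpolation=cv2.INTER_CUBIC))
im=cv2.cvtColor(t['pixels'],cv2.COLOR_RGB2BGR)
cv2.imwrite('pics/t5.png',cv2.resize(im[130:190,280:370],None,fx=8,fy=8,interpolation=cv2.INTER_CUBIC))
E
```

```text
[0.6157 0.0963 0.0837] -31.573118624887154 0.10329489148278696 58.80149318410747 [-3.83257913 -6.8577354  -1.05169032] 0.016433705105830282 [-0.06  0.56 -0.27  1.78  0.2   0.83 -0.97]
```

View pics/w5.png

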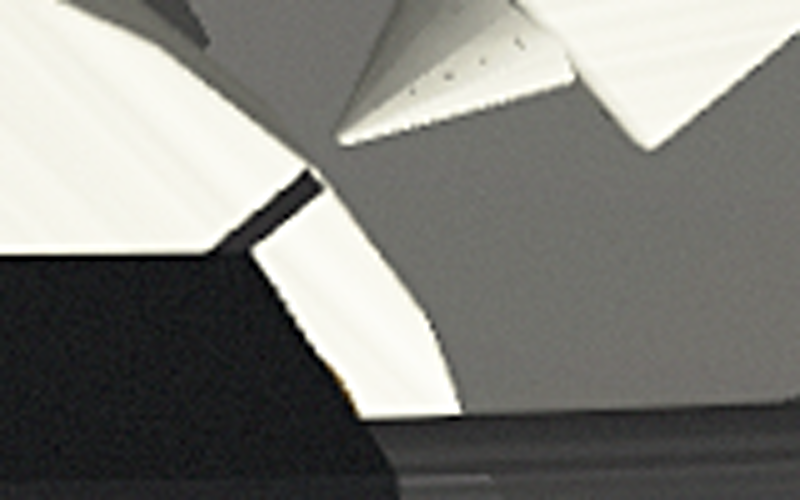

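View pics/t5.png

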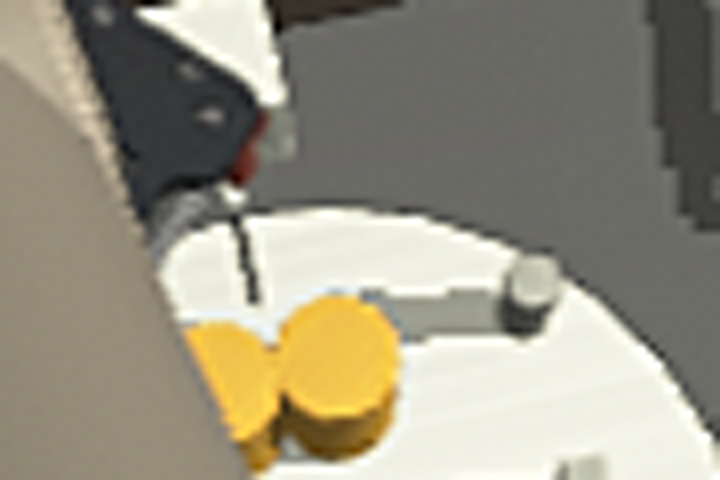

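```bash
python3 - <<'E'
from plan import *
c=[.6157,.0963,.0837,np.radians(-31.6)]
u=[.6157,.0963,.20,c[3]]; k=[.5934,-.206,.20,np.radians(-18)]
rows(lin(c,u,4)+lin(u,k,8),0.1,c,3)
E
```

```text
[[0.1,-0.029,0.0,0.0,-0.0,0.0,0.0],[0.1,-0.029,0.0,0.0,-0.0,0.0,0.0],[0.1,-0.029,0.0,0.0,-0.0,0.0,0.0],[0.1,-0.029,0.0,0.0,-0.0,0.0,0.0],[0.1,-0.0,-0.034,0.017,-0.03,0.0,0.0],[0.1,-0.0,-0.034,0.017,-0.029,0.0,0.0],[0.1,-0.0,-0.034,0.015,-0.03,0.0,0.0],[0.1,-0.0,-0.035,0.015,-0.03,0.0,0.0],[0.1,-0.0,-0.036,0.013,-0.029,0.0,0.0],[0.1,-0.0,-0.036,0.012,-0.03,0.0,0.0],[0.1,-0.0,-0.036,0.011,-0.03,0.0,0.0],[0.1,-0.0,-0.037,0.01,-0.029,0.0,0.0]]
```

Emit:
send_rows --pt "0.6 0 0 0 0 0 0" --pt "0.6 0 0 0 0 0 0" --pt "0.4 0 0 0 0 0 0" --pt "0.2 0 0 0 0 0 0" --pt "0.1 0 0 0 0 0 0" --pt "0.1 0 0 0 0 0 0" --pt "0.1 0 0 0 0 0 0"

```text
clock: 12.9
eef_pos: [0.6166, 0.097, 0.0837]
eef_rot: [0.431, 1.527, -0.431]
force: [-0.1, -0.4, 0.7]
finger_gap: 0.0395
```

Emit:
send_rows --pt "0.1 -0.02 0 0 0 0 0" --pt "0.1 -0.03 0 0 0 0 0" --pt "0.1 -0.036 0 0 0 0 0" --pt "0.1 -0.03 0 0 0 0 0"

```text
clock: 13.3
eef_pos: [0.6167, 0.0971, 0.2014]
eef_rot: [0.431, 1.527, -0.43]
force: [1.1, 0.2, 0.6]
finger_gap: 0.0397
```

Emit:
send_rows --pt "0.1 0 -0.034 0.017 -0.03 0 0" --pt "0.1 0 -0.034 0.017 -0.03 0 0" --pt "0.1 0 -0.034 0.015 -0.03 0 0" --pt "0.1 0 -0.035 0.015 -0.03 0 0" --pt "0.1 0 -0.036 0.013 -0.03 0 0" --pt "0.1 0 -0.036 0.012 -0.03 0 0" --pt "0.1 0 -0.036 0.011 -0.03 0 0" --pt "0.1 0 -0.037 0.01 -0.029 0 0" --pt "0.1 0 0 0 0 0 0" --pt "0.1 0 0 0 0 0 0"

```text
clock: 14.3
eef_pos: [0.5941, -0.2066, 0.1995]
eef_rot: [0.246, 1.557, -0.246]
force: [1.1, -0.2, 0.1]
finger_gap: 0.0397
```

```bash
python3 - <<'E'
from plan import *
c=state(); print(np.array(c[:3]).round(4),np.degrees(c[3]),observe()['q'].round(2))
t=snapshot('top'); w=snapshot('wrist'); save(w,'w6.png')
im=cv2.cvtColor(t['pixels'],cv2.COLOR_RGB2BGR)
cv2.imwrite('pics/t6.png',cv2.resize(im[130:190,280:370],None,fx=8,fy=8,interpolation=cv2.INTER_CUBIC)); save(t,'t6full.png')
E
```

```text
[ 0.5941 -0.2066  0.1995] -17.953675346845873 [ 0.43  0.44 -0.26  1.68  0.13  1.04 -0.18]
```

View pics/w6.png

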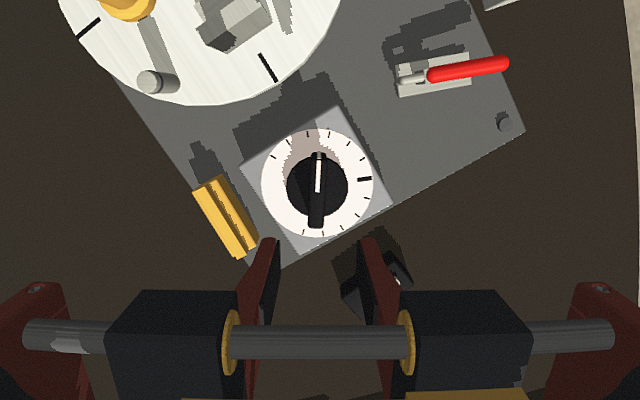

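View pics/t6.png

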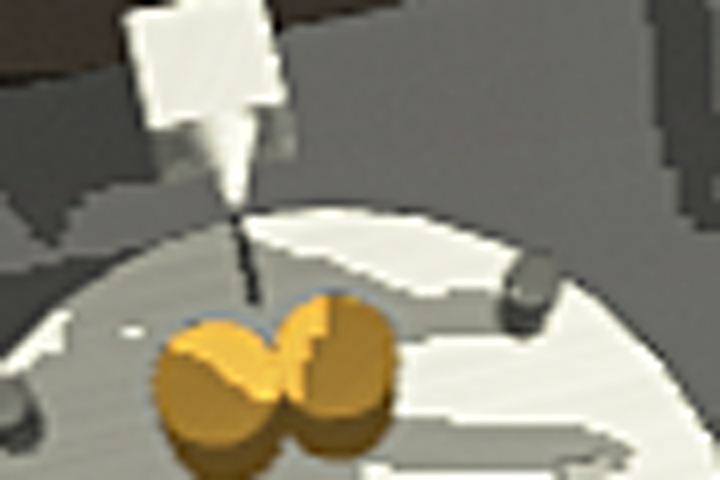

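Emit:
send_rows --pt "0.1 0 0.033 -0.002 0 0 0" --pt "0.1 0 0.033 -0.002 0 0 0" --pt "0.1 0 0.033 -0.002 0 0 0" --pt "0.1 0 0.033 -0.002 0 0 0" --pt "0.1 0 0.033 -0.002 0 0 0" --pt "0.1 0 0 0 0 0 0" --pt "0.1 0 0 0 0 0 0" --pt "0.1 0 0 0 0 0 0"

```text
clock: 15.2
eef_pos: [0.6351, -0.046, 0.1996]
eef_rot: [0.243, 1.557, -0.245]
force: [0.4, -0.4, -0.1]
finger_gap: 0.0397
```

```bash
python3 - <<'E'
from plan import *
c=state(); print(np.array(c[:3]).round(4),np.degrees(c[3]))
w=snapshot('wrist'); save(w,'w7.png'); print(w['xyz'],proj(w,(.682,.036,.07)))
p=proj(w,(.682,.036,.07)).astype(int)
im=cv2.cvtColor(w['pixels'],cv2.COLOR_RGB2BGR); a,b=max(p[1]-50,0),max(p[0]-70,0); print(b,a)
cv2.imwrite('pics/w7z.png',cv2.resize(im[a:a+100,b:b+140],None,fx=5.5,fy=5.5,interpolation=cv2.INTER_CUBIC))
E
```

```text
[ 0.6351 -0.046   0.1996] -17.812281428005676
[0.66020868 0.03254292 0.36052529] [342.8001509   80.77969977]
272 30
```

View pics/w7z.png

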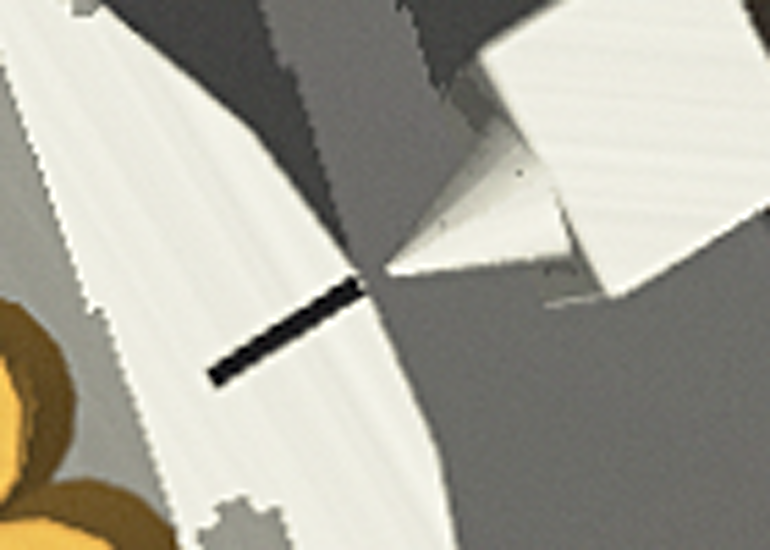

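Emit:
send_rows --pt "0.1 0 -0.033 0.002 0 0 0" --pt "0.1 0 -0.033 0.002 0 0 0" --pt "0.1 0 -0.033 0.002 0 0 0" --pt "0.1 0 -0.033 0.002 0 0 0" --pt "0.1 0 -0.033 0.001 0 0 0" --pt "0.1 0 0.001 0 0 0 0" --pt "0.1 0.03 0 0 0 0 0" --pt "0.1 0.03 0 0 0 0 0" --pt "0.1 0.025 0 0 0 0 0" --pt "0.1 0.015 0 0 0 0 0" --pt "0.1 0 0 0 0 0 0" --pt "0.1 0 0 0 0 0 0"

```text
clock: 16.45
eef_pos: [0.5944, -0.2045, 0.1004]
eef_rot: [0.244, 1.556, -0.244]
force: [0.7, -0.5, 1.1]
finger_gap: 0.0393
```

```bash
python3 - <<'E'
from plan import *
c=state(); print(np.array(c[:3]).round(4),np.degrees(c[3]))
w=snapshot('wrist'); save(w,'w8.png')
for z in (.093,): print(proj(w,(.5934,-.206,z)))
E
```

```text
[ 0.5944 -0.2045  0.1004] -17.81717755941936
[317.70909128 256.29820822]
```

View pics/w8.png

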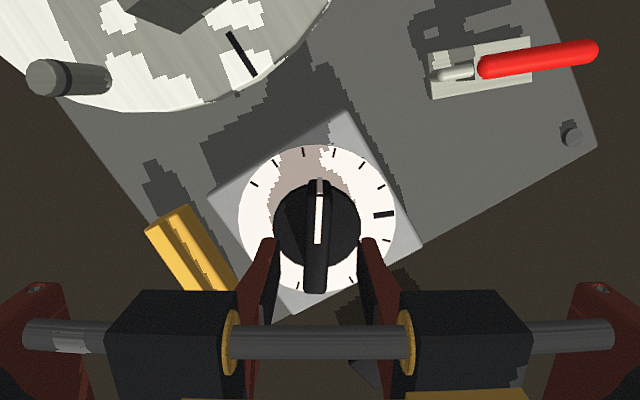

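Emit:
send_rows --pt "0.1 0.02 -0.001 0 0 0 0" --pt "0.1 0.015 -0.001 0 0 0 0" --pt "0.1 0 0 0 0 0 0" --pt "0.5 0 0 0 0 0 0" --pt "0.5 0 0 0 0 0 0" --pt "0.9 0 0 0 0 0 0" --pt "0.9 0 0 0 0 0 0" --pt "0.9 0 0 0 0 0 0" --pt "0.9 0 0 0 0 0 0" --grip_force 15

```text
clock: 17.4
eef_pos: [0.5929, -0.2062, 0.0653]
eef_rot: [0.244, 1.558, -0.244]
force: [-4.0, 1.4, 5.7]
finger_gap: 0.0139
```

```bash
python3 - <<'E'
from plan import *
c=state(); print(np.array(c[:3]).round(4),np.degrees(c[3]),observe()['q'].round(2),observe()['torque'])
E
```

```text
[ 0.5929 -0.2062  0.0653] -17.80993949290642 [ 0.41  0.59 -0.23  1.78  0.18  0.79 -0.23] [ 0.22108115  0.7781834  -0.03906088]
```

Emit:
send_rows --pt "0.9 0 0 0 0.03 0 0" --pt "0.9 0 0 0 0.06 0 0" --pt "0.9 0 0 0 0.08 0 0" --pt "0.9 0 0 0 0.08 0 0" --pt "0.9 0 0 0 0.08 0 0" --pt "0.9 0 0 0 0.08 0 0" --pt "0.9 0 0 0 0.08 0 0" --pt "0.9 0 0 0 0.08 0 0" --pt "0.9 0 0 0 0.08 0 0" --pt "0.9 0 0 0 0.08 0 0" --pt "0.9 0 0 0 0.08 0 0" --pt "0.9 0 0 0 0.08 0 0" --pt "0.9 0 0 0 0.08 0 0" --pt "0.9 0 0 0 0.08 0 0" --pt "0.9 0 0 0 0.08 0 0" --pt "0.9 0 0 0 0.08 0 0" --pt "0.9 0 0 0 0.08 0 0" --pt "0.9 0 0 0 0.06 0 0" --pt "0.9 0 0 0 0.03 0 0" --pt "0.9 0 0 0 0 0 0"

```text
clock: 19.4
eef_pos: [0.5929, -0.2064, 0.0653]
eef_rot: [1.297, 1.15, -1.298]
force: [-2.8, 0.7, 5.3]
finger_gap: 0.0137
```

Emit:
send_rows --pt "0.9 0 0 0 0 0 0" --pt "0.9 0 0 0 0 0 0"

```text
clock: 19.6
eef_pos: [0.593, -0.2064, 0.0653]
eef_rot: [1.297, 1.15, -1.297]
force: [-3.8, 0.7, 5.2]
finger_gap: 0.0143
```

```bash
python3 - <<'E'
from plan import *
c=state(); print(np.array(c[:3]).round(4),np.degrees(c[3]),observe()['q'].round(2),observe()['torque'])
w=snapshot('wrist'); save(w,'w9.png')
t=snapshot('top')
im=cv2.cvtColor(t['pixels'],cv2.COLOR_RGB2BGR)
cv2.imwrite('pics/t9.png',cv2.resize(im[160:240,360:460],None,fx=7,fy=7,interpolation=cv2.INTER_CUBIC))
E
```

```text
[ 0.593  -0.2064  0.0653] -96.88033503814121 [ 0.15  0.58  0.11  1.8  -0.09  0.77 -1.38] [ 0.2077341   0.72473624 -0.02365694]
```

View pics/w9.png

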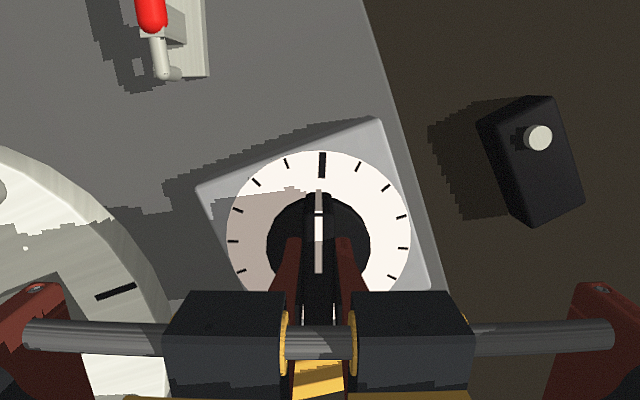

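View pics/t9.png

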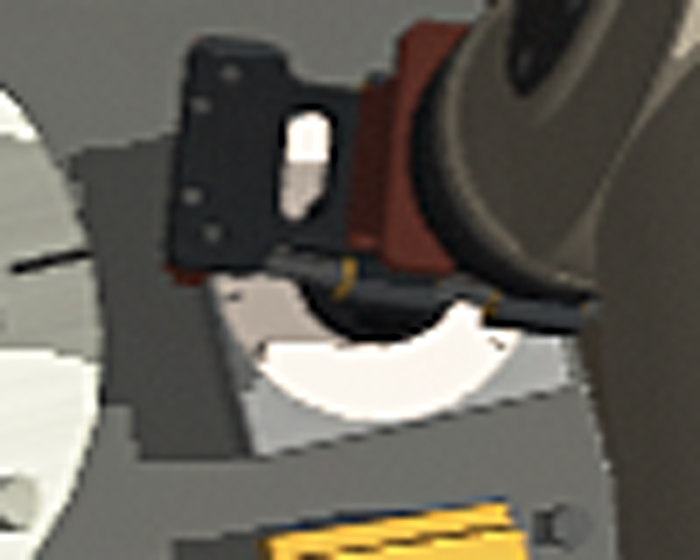

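```bash
cat > kn.py <<'E'
from plan import *
def meas(w,show=True):
    g=cv2.cvtColor(w['pixels'],cv2.COLOR_RGB2GRAY)
    return g
w=snapshot('wrist'); g=cv2.cvtColor(w['pixels'],cv2.COLOR_RGB2GRAY).astype(float)
K=np.array([.5932,-.2062]); az=lambda d:np.degrees(np.arctan2(d[1],d[0]))
rr=[]
for v in range(154,177,2):
    x=np.arange(312,333); k=np.clip(150-g[v,312:333],0,None); 
    rr.append(onz(w,(k*x).sum()/k.sum(),v,.046)[:2])
rr=np.array(rr); print('tick az',np.round([az(p-K) for p in rr],2)); m=rr.mean(0); print(az(m-K),np.hypot(*(m-K)),az(rr[0]-rr[-1]))
nn=[]
for v in range(222,270,4):
    x=np.arange(308,330); k=np.clip(g[v,308:330]-110,0,None); nn.append(onz(w,(k*x).sum()/k.sum(),v,.093)[:2])
nn=np.array(nn); print('nose',nn[0],nn[-1],az(nn[0]-nn[-1]),np.round([az(p-K) for p in nn],1))
E
python3 kn.py
```

```text
tick az [-8.44 -8.34 -8.27 -8.32 -8.25 -8.13 -8.2  -8.11 -8.16 -8.07 -8.16 -8.15]
-8.224168942035602 0.04446408091342714 -9.39223154570133
nose [ 0.62323708 -0.2090343 ] [ 0.60309684 -0.20649394] -7.188956010906483 [-5.4 -5.3 -5.2 -5.1 -4.9 -4.7 -4.3 -4.  -3.7 -3.2 -2.7 -1.7]
```

Emit:
send_rows --pt "0.9 0 0 0 0.015 0 0" --pt "0.9 0 0 0 0.016 0 0" --pt "0.9 0 0 0 0.01 0 0" --pt "0.9 0 0 0 0 0 0" --pt "0.9 0 0 0 0 0 0" --pt "0.9 0 0 0 0 0 0"

```text
clock: 20.35
eef_pos: [0.593, -0.2063, 0.0653]
eef_rot: [1.327, 1.129, -1.327]
force: [-3.7, 0.2, 4.9]
finger_gap: 0.0136
```

```bash
sed -i 's/-.2062\]/-.2052]/' kn.py; python3 kn.py; python3 - <<'E'
from plan import *
c=state(); print(np.array(c[:3]).round(4),np.degrees(c[3]))
w=snapshot('wrist'); im=cv2.cvtColor(w['pixels'],cv2.COLOR_RGB2BGR)
cv2.imwrite('pics/w10.png',cv2.resize(im[140:290,240:400],None,fx=4,fy=4,interpolation=cv2.INTER_CUBIC))
E
```

```text
tick az [-9.54 -9.54 -9.55 -9.56 -9.56 -9.58 -9.57 -9.59 -9.59 -9.62 -9.61 -9.62]
-9.57593162470087 0.04457404104624338 -9.285156539581287
nose [ 0.62305686 -0.21026845] [ 0.60303507 -0.20691565] -9.506424586710573 [-9.6 -9.7 -9.7 -9.7 -9.8 -9.5 -9.6 -9.9 -9.7 -9.7 -9.8 -9.9]
[ 0.593  -0.2063  0.0653] -99.21775508030048
```

View pics/w10.png

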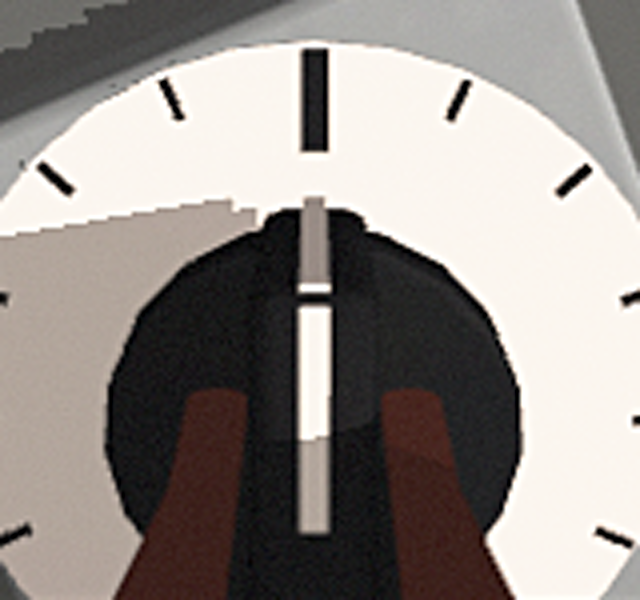

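Emit:
send_rows --pt "0.6 0 0 0 0 0 0" --pt "0.5 0 0 0 0 0 0" --pt "0.2 0 0 0 0 0 0" --pt "0.1 0 0 0 0 0 0" --pt "0.1 0 0 0 0 0 0" --pt "0.1 0 0 0 0 0 0" --pt "0.1 -0.015 0 0 0 0 0" --pt "0.1 -0.03 0 0 0 0 0" --pt "0.1 -0.03 0 0 0 0 0" --pt "0.1 -0.035 0 0 0 0 0" --pt "0.1 -0.03 0 0 0 0 0" --pt "0.1 0 0 0 0 0 0" --pt "0.1 0 0 0 0 0 0" --pt "0.1 0 0 0 0 0 0"

```text
clock: 21.85
eef_pos: [0.5925, -0.2061, 0.204]
eef_rot: [1.326, 1.13, -1.328]
force: [0.4, -1.1, -0.7]
finger_gap: 0.04
```

```bash
python3 - <<'E'
from plan import *
c=state(); print(np.array(c[:3]).round(4),np.degrees(c[3]))
w=snapshot('wrist'); save(w,'w11.png')
t=snapshot('top'); im=cv2.cvtColor(t['pixels'],cv2.COLOR_RGB2BGR)
cv2.imwrite('pics/t11.png',cv2.resize(im[105:285,240:460],None,fx=3.3,fy=3.3,interpolation=cv2.INTER_CUBIC))
E
```

```text
[ 0.5925 -0.2061  0.204 ] -99.22035968939518
```

View pics/w11.png

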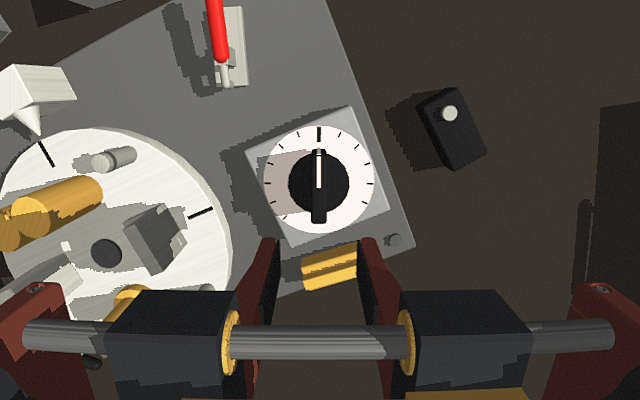

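View pics/t11.png

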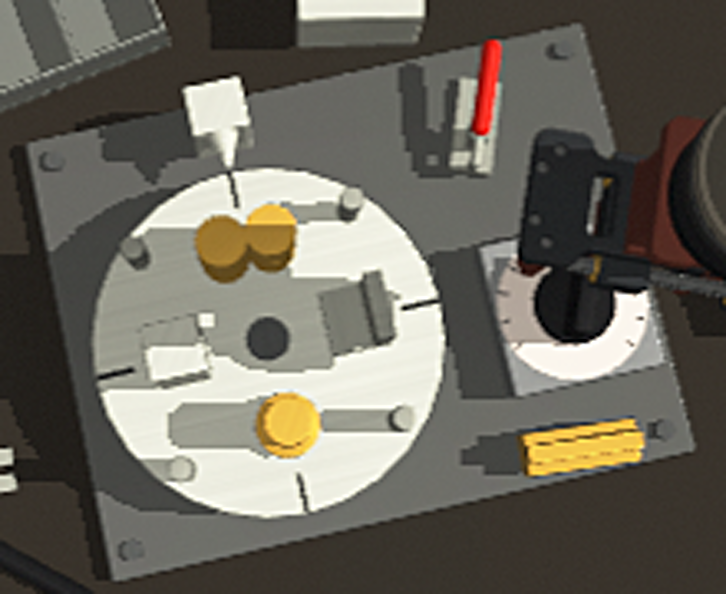

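```bash
python3 -c "
from plant import *
print(sign_off())"
```

```text
the job is handed in; nothing more can be done
None
```

The profile's scribed line now stands at the pointer and the brake knob's nose line points at the long tick. I handed the job in at about 22 s of the 72 s allowed, with the gripper open and about 11 cm above the knob.

- **Platter:** I gripped post0 lightly (5 N), swung the platter about 82° clockwise at up to about 0.26 rad/s, then let go. A wrist picture from above the pointer then put the profile's line about 0.4 mm (0.2°) off the tip. The top view after the knob was turned still shows them meeting.
- **Brake knob:** I gripped the bar and turned it about 81° clockwise. Just before I let go, the nose line and the long tick were within about 0.2° of each other. The wrist picture after letting go still shows them in line.
- **Other things on the bench:** the stop block, toggle clamp and offcut look unmoved in the last pictures. Only parts of the caliper and marker were in view at the end, but the arm never went near them after it let go of the platter.

**Check that disagreed:** an earlier wrist view, taken from the side while the post was still held, suggested the platter had overshot by about 0.8°. I put this down to parallax, because the top view and the later wrist view both showed it aligned, so I did not correct it.

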